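Slide the chassis plate out to the marking pointer and hold it

TASK

Slide the metal chassis plate along the wooden work rest, leading (motor) end first between the two guide strips and straight out over the edge, until that end is in line with the tip of the marking gauge's pointer. Keep it lying flat on the rest all the way - do not lift it and do not let it tip, which it would do there by itself - and leave the tape roll, jar and screwdriver alone. Finish while still holding the plate level and still at the pointer: do not let go of it.

Things in the scene. Friction and masses are not known exactly. Their poses are not given: they have to be found in the camera images.
- grip (a point): Where to hold the loose plate: in the upright wooden block on its rear part, 24 mm above the plate's upper face. Block: 16 mm thick across the plate (x), 44 mm long along it (y), 44 mm high. Axes are the plate's: -y to the leading (motor) end, 190 mm from here; rear end 30 mm along +y; z up. The plate starts lying on the rest behind the guide strips, a little turned and off-centre.
- plate_end (a point): Centre of the plate's leading end face, half-way up its thickness: the end to bring to the pointer. Axes as grip.
- plate: Loose aluminium chassis plate, 220 mm long (y), 70 wide (x), 6 thick, 0.25 to 0.5 kg with all on it; origin in the middle of its underside, axes as grip. A grey motor box 46 x 44 mm, 22 mm high, sits on it 54 mm behind the leading end; its shaft at the side touches nothing. The plate tips by itself once about 100 mm stick out over the edge.
- edge (a point): Middle of the outer upper edge of the fixed plywood work rest (170 mm wide, 340 long, top 60 mm above the table). -y points outward over the edge, +y along the rest's centre line, z up. Two fixed guide strips, 12 mm high, lie on top at this edge, either side of the centre line: the gap is 80 mm wide from the edge to 36 mm in, then flares to about 110 mm at 58 mm in.
- pointer (a point): Tip of the fixed marking gauge's steel pointer, beside the way of the overhanging plate on its +x side. Axes parallel to the rest's; the pointer runs along x, tip to -x, 63 mm above the table (plate height), 50 to 65 mm off the centre line, clear of the plate's side. It lies 125 to 150 mm outward of the edge; the plate's leading end must stop level with it along y.
- gauge: The marking gauge: round foot of radius 30 mm, post 105 mm high, 70 mm from the pointer tip along +x; origin under the post, axes as pointer.
- tape_roll: Bystander: roll of tape lying flat, 70 mm across, 24 mm high; origin under its centre.
- jar: Bystander: small jar, 48 mm across, 55 mm high; origin under its centre.
- screwdriver: Bystander: screwdriver lying on the table, 190 mm long along its x.
Mind the look-alikes: they are no part of the job. What is meant by the plate is not blue or yellow, and is the larger of those in its own colour.

How it is judged:
On the way:
1. the leading end is in the gap between the guide strips, on the rest (y of plate_end in the frame of edge between -0.01 and 0.036 m and z of plate_end in the frame of edge below 0.012 m and x of plate_end in the frame of edge between -0.015 and 0.015 m), for 0.05 s.
At the end, for the whole second after the job is handed in: Leading end within 6 mm of the pointer tip along the outward direction and 20 mm of the centre line; plate straight to the rest within 0.1 rad, level within 0.05 rad, flat on the rest (grip 85 to 97 mm high), under 0.01 m/s, clear of the gauge; robot holds it (over 0.5 N) (y of plate_end in the frame of pointer between -0.006 and 0.006 m and x of plate_end in the frame of edge between -0.02 and 0.02 m and angle between the y axis of plate and the y axis of edge, either way round below 0.1 rad and angle between plate's own z axis and vertical below 0.05 rad and height (world z) of grip between 0.085 and 0.097 m and contact force between any of the fingers, the arm and plate above 0.5 N and contact force between gauge and plate below 0.2 N and linear speed of plate below 0.01 m/s); the arm keeps its last pose, push and grip.
It fails at once if the plate tips (more than 0.15 rad) (angle between plate's own z axis and vertical above 0.15 rad).
It fails at once if the plate is lifted more than 20 mm off the rest (height (world z) of grip above 0.112 m or height (world z) of plate above 0.08 m).
It fails at once if a bystander is moved by more than 30 mm (distance of any of tape_roll, jar, screwdriver from where it was at the start of the episode above 0.03 m).
It also fails if it takes over 35 s, if anything falls off the work surface, if the arm or the gripper's body presses on something with over 40 N, if the wrist force passes 120 N, or if a joint passes its speed limit or range.

ROBOT

A 6-joint arm with a two-finger parallel gripper is mounted at the origin on the work surface. World frame = base frame: x ahead of the robot, y to its left, z up, the work surface at z = 0. Lengths are in m, angles in rad, forces in N, time in s.
With the tool pointing down it reaches from about 0.325 to 0.775 m from the base axis. Payload 5.5 kg.
Tool frame: the origin (TCP) lies between the finger pads; the fingertips stand 8 mm ahead of it and the grasp point (between the pads) lies 11 mm behind it (tcp_to_tips is the distance from the TCP to the fingertips, in m); z points along the fingers, y is the line along which they close (so a half turn about z gives the same grasp; the last joint's range is limited). The gripper opens to 88 mm and grips with 3 to 60 N. Pads are 20 mm wide; open, the fingers measure 115 mm over their backs; the gripper's body (75 mm by 178 mm) begins 61 mm behind the grasp point.
Start: joints at [1.27, 0.091, 1.231, -0, 1.82, -0.057], TCP at [0.145, 0.582, 0.231] pointing down, gripper open.
Joint ranges: [-2.87, 2.87], [-0.86, 2.18], [0.17, 2.46], [-1.51, 4.65], [0.06, 2.69], [-2.65, 2.65]. Speed limits (rad/s): [2.57, 2.57, 3.01, 3.14, 3.14, 3.14].

INTERFACE

Orientations are given as a unit quaternion [w, x, y, z].
In Python, from bench import * gives the robot as it stands. Calls block until the motion is done:
- move_to(position, orientation): joint-space move of the TCP to a pose.
- move_l(position, speed=0.15, orientation=None): straight line of the TCP; orientation=None keeps the orientation; speed is the mean speed in m/s.
- movej(angles): joint-space move.
- gripper_open() and close(): open the fingers fully, or close them until they stop; the grip force is fixed at half the most.
- hold(seconds).
- inverse_kinematics(position, orientation): joint angles nearest the present ones, or None.
- state(): the state.
- get_image(name): name is "side" or "top" or "wrist"; returns a dict with "frame" (480x640x3 uint8, blue, green, red), "depth" (480x640 float32, m along the optical axis (not along the pixel's ray), 0 where there is no reading), "camera_matrix" (3x3 intrinsics, pixels), "view" (4x4, takes a point from world to camera coordinates). Camera axes: x right, y up, looking along -z (the intrinsics and any distortion apply to the point x, -y, -z); pixel columns grow to the right and rows downward; lengths in m; the calibration is good to about 2 mm. A picture is of the moment at which its call begins.
A pose or a line that the arm cannot do raises IKError and nothing moves.
- job_done(): hands the job in; it is judged then, once.
The state is a dict: "time": time; "joint_pos": joint angles; "dq": joint speeds; "joint_torque": joint torques, N m; "ee_pos": TCP position; "ee_rot": TCP orientation; "ft_force": force on the tool from outside, world axes, zero at the start; "moment": the same for the moment, N m; "finger_gap": finger opening in m; "finger_force": force on a finger pad.
Only numpy, scipy, OpenCV 4.12 (cv2) and the standard library are available. Lean on these libraries where they do the work, as an engineer would, in place of code of your own. Each camera call takes 0.05 s, during which the arm holds its last target. There are 200 camera calls.

## Working session

There is one attempt and no reset: what is moved stays moved. The work goes in short steps, each a Python script; the robot and the scene stay as the last script left them, time stands still between calls to the robot, and variables do not carry over. Pictures are saved under pics/ and viewed, at most 10 in all, crops included, and the job is handed in when it is done.

```bash
mkdir -p pics; ls; python3 - <<'E'
from bench import *
import cv2,numpy as np
for n in("top","side"):
    d=get_image(n); cv2.imwrite(f"pics/{n}0.png",d["frame"]); np.savez(f"{n}0.npz",**d)
    print(n,d["camera_matrix"].tolist(),np.round(d["view"],3).tolist(),(d["depth"]>0).mean(), [k for k in d])
print(state())
E
```

```text
pics
top [[590.2747576395257, 0.0, 320.6876575057279], [0.0, 590.2747576395257, 239.49614496560903], [0.0, 0.0, 1.0]] [[0.01, -1.0, -0.003, -0.031], [0.988, 0.009, 0.156, -0.534], [-0.156, -0.004, 0.988, -1.484], [0.0, 0.0, 0.0, 1.0]] 0.9962565104166666 ['frame', 'depth', 'camera_matrix', 'view']
side [[523.1714907687369, 0.0, 328.00212910648867], [0.0, 523.1714907687369, 232.71698886899546], [0.0, 0.0, 1.0]] [[0.994, -0.104, 0.02, -0.536], [0.055, 0.669, 0.741, -0.067], [-0.091, -0.736, 0.671, -1.102], [0.0, 0.0, 0.0, 1.0]] 0.99591796875 ['frame', 'depth', 'camera_matrix', 'view']
{'time': 0.1, 'joint_pos': array([ 1.27029535e+00,  9.18333252e-02,  1.23175384e+00, -2.75171316e-05,
        1.81980447e+00, -5.67127994e-02]), 'dq': array([ 0.00080649, -0.00219051, -0.00361001, -0.00087897, -0.00089467,
       -0.00032655]), 'joint_torque': array([ 2.65535702e-03, -4.47856736e+01, -4.07572103e+01,  6.99523394e-02,
        2.84703355e-02, -8.32970318e-05]), 'ee_pos': array([0.14477262, 0.58201598, 0.22959672]), 'ee_rot': array([-1.46677301e-04,  1.21595763e-01,  9.92579297e-01, -8.87550992e-04]), 'ft_force': array([-0.99296434,  0.1562893 , -0.28471987]), 'moment': array([0.01305926, 0.03359844, 0.04283053]), 'finger_force': 0.0, 'finger_gap': 0.0880016080535808}
```

View pics/top0.png

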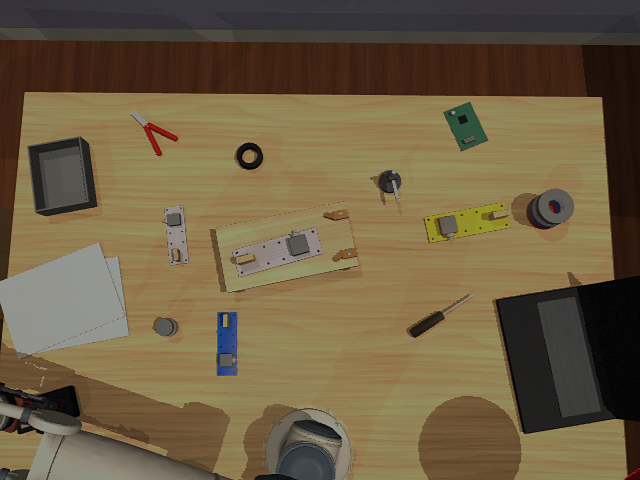

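View pics/side0.png

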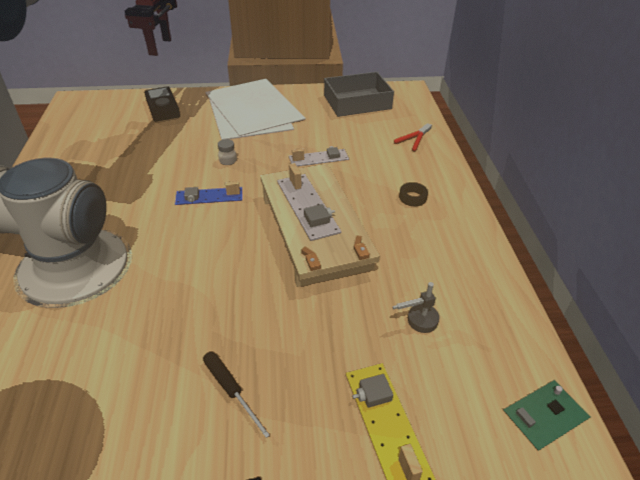

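The top view shows five candidates:
- Lilac plate on the rest, at (277,251).
- Lilac smaller plate, at (176,235).
- Blue plate, at (227,344).
- Yellow plate, at (467,222).
- Green board, at (465,126).

The one on the rest fits: it is neither blue nor yellow, it is the larger of the lilac pair, and it lies behind the guide strips at (335,215) and (345,255). The gauge is at (389,182), with its pointer tip near (397,203).

```bash
cat > h.py <<'E'
import numpy as np,cv2
def world(d):
    K=d["camera_matrix"];V=d["view"];z=d["depth"];v,u=np.mgrid[:480,:640]
    P=np.stack([(u-K[0,2])/K[0,0]*z,-(v-K[1,2])/K[1,1]*z,-z],-1)
    return (P-V[:3,3])@V[:3,:3]
def ray(d,u,v,h):
    K=d["camera_matrix"];V=d["view"];R=V[:3,:3]
    c=-R.T@V[:3,3]; r=R.T@np.array([(u-K[0,2])/K[0,0],-(v-K[1,2])/K[1,1],-1])
    return c+r*(h-c[2])/r[2]
def pix(d,p):
    q=d["view"][:3,:3]@p+d["view"][:3,3];K=d["camera_matrix"]
    return K[0,2]+K[0,0]*q[0]/-q[2],K[1,2]-K[1,1]*q[1]/-q[2]
E
python3 - <<'E'
from h import *
d=dict(np.load("top0.npz"));W=world(d);f=d["frame"]
sub=W[200:295,205:365]
print("rest z med",np.median(sub[(sub[...,2]>.045)&(sub[...,2]<.075)][:,2]), "table",np.median(W[300:340,260:400,2]))
m=np.zeros((480,640),np.uint8);m[195:300,205:365]=1
m=((m>0)&(W[...,2]>.045)).astype(np.uint8)
hsv=cv2.cvtColor(f,cv2.COLOR_BGR2HSV)
def big(m):
    c=max(cv2.findContours(m.astype(np.uint8),0,2)[0],key=cv2.contourArea)[:,0]; return c
def rect(c,h):
    w=np.array([ray(d,u,v,h)[:2] for u,v in c],np.float32)
    r=cv2.minAreaRect(w); return r,cv2.boxPoints(r)
c=big(m);r,b=rect(c,.06);print("rest",r,b.round(4).tolist())
pm=m*(hsv[...,1]<70)
pm=cv2.morphologyEx(pm,cv2.MORPH_CLOSE,np.ones((5,5)))
pm=cv2.morphologyEx(pm,cv2.MORPH_OPEN,np.ones((5,5)))
c=big(pm);r,b=rect(c,.066);print("plate",r,b.round(4).tolist())
bm=m*(W[...,2]>.1); c=big(bm);r,b2=rect(c,.110);print("block",r)
cv2.drawContours(f,[c[:,None]],-1,(255,0,0),1)
cr=cv2.resize(f[165:300,205:410],None,fx=3.9,fy=3.9,interpolation=cv2.INTER_CUBIC)
for q in b:
    u,v=pix(d,np.array([*q,.066]));cv2.circle(cr,(int((u-205+.5)*3.9),int((v-165+.5)*3.9)),4,(0,0,255),1)
cv2.imwrite("pics/crop1.png",cr)
s=dict(np.load("side0.npz"));cv2.imwrite("pics/crop2.png",cv2.resize(s["frame"][150:340,255:450],None,fx=3.1,fy=3.1,interpolation=cv2.INTER_CUBIC))
E
```

```text
rest z med 0.0614650836096483 table -2.0099202027807595e-05
rest ((0.5133655071258545, 0.06237770617008209), (0.17162232100963593, 0.34066250920295715), 12.31116771697998) [[0.39320001006126404, 0.21050000190734863], [0.4657999873161316, -0.12229999899864197], [0.6334999799728394, -0.08569999784231186], [0.5608999729156494, 0.24709999561309814]]
plate ((0.5002785325050354, 0.08436048030853271), (0.0723772644996643, 0.21953894197940826), 16.410085678100586) [[0.43459999561309814, 0.1793999969959259], [0.4966000020503998, -0.031199999153614044], [0.5659999847412109, -0.010700000450015068], [0.5040000081062317, 0.19990000128746033]]
block ((0.4758763611316681, 0.16076502203941345), (0.017085840925574303, 0.04398401826620102), 16.65334701538086)
```

View pics/crop1.png

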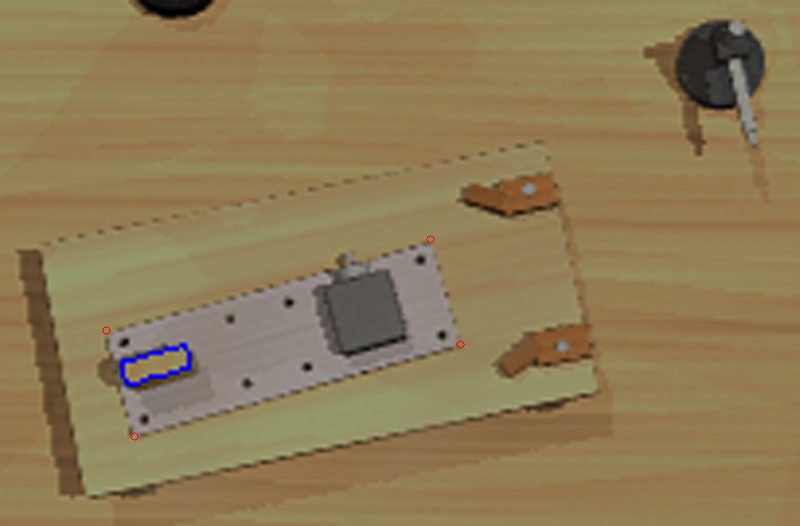

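View pics/crop2.png

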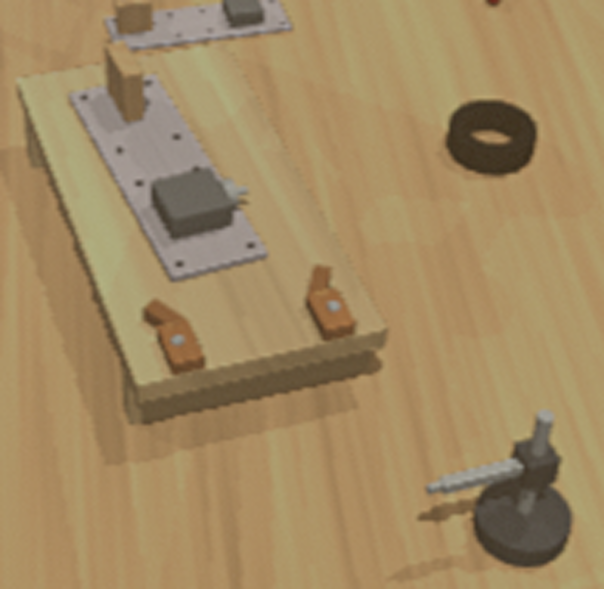

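Both crops confirm it: the lilac plate on the rest carries the block (at top pixel (245,259)) and the motor at its leading end. The pointer tip is at top pixel (397.7,201.5) and side pixel (393,307).

```bash
python3 - <<'E'
from h import *
from bench import *
t=dict(np.load("top0.npz"));s=dict(np.load("side0.npz"))
print("tip",ray(t,397.7,201.5,.063),ray(s,393,307.2,.063))
W=world(s);hs=cv2.cvtColor(s["frame"],cv2.COLOR_BGR2HSV)
m=np.zeros((480,640),np.uint8);m[160:190,280:305]=1
m&=(W[...,2]>.100);P=W[m>0];print("block side-depth mean",P.mean(0),len(P))
a=np.deg2rad(16.5)
for g in (1,-1):
    th=(np.pi/2-a)/2 if g>0 else (-np.pi/2-a)/2
    q=[0,np.sin(th),np.cos(th),0]
    for p in ([.476,.161,.2],[.476,.161,.079],[.54,-.055,.079]): print(g,inverse_kinematics(p,q))
E
```

```text
tip [ 0.63218815 -0.22306181  0.063     ] [ 0.6330715  -0.22450418  0.063     ]
block side-depth mean [0.47568539 0.10645386 0.14180731] 123
1 [ 2.58441145e-01 -1.76002544e-01  1.54448375e+00 -4.44089210e-16
  1.77311144e+00 -2.95381818e-02]
1 [ 2.58441145e-01 -1.49895976e-01  1.73571315e+00 -4.44089210e-16
  1.55577548e+00 -2.95381818e-02]
1 [-1.64181765e-01 -3.89343042e-02  1.63175053e+00 -4.44089210e-16
  1.54877643e+00 -4.52161092e-01]
-1 None
-1 None
-1 None
```

```bash
cat >> h.py <<'E'
def quat(deg):
    t=(np.pi/2-np.deg2rad(deg))/2; return [0,np.sin(t),np.cos(t),0]
E
python3 - <<'E'
from h import *
from bench import *
move_to([.4759,.1608,.17],quat(16.5))
move_l([.4759,.1608,.0795],speed=.08)
st=state();print(st["ee_pos"],st["ft_force"])
close();st=state();print(st["time"],st["ee_pos"],st["ft_force"],st["finger_gap"],st["finger_force"])
d=get_image("top");np.savez("top1.npz",**d);cv2.imwrite("pics/top1.png",cv2.resize(d["frame"][165:300,205:410],None,fx=3.9,fy=3.9,interpolation=cv2.INTER_CUBIC))
E
```

```text
[0.47630663 0.16090859 0.08023582] [-0.1903285   0.03185568 -0.02669625]
4.4333 [0.47592356 0.16080613 0.07950183] [-0.19960519  0.60102304  0.03867421] 0.015514638155935009 29.999924898147583
```

View pics/top1.png

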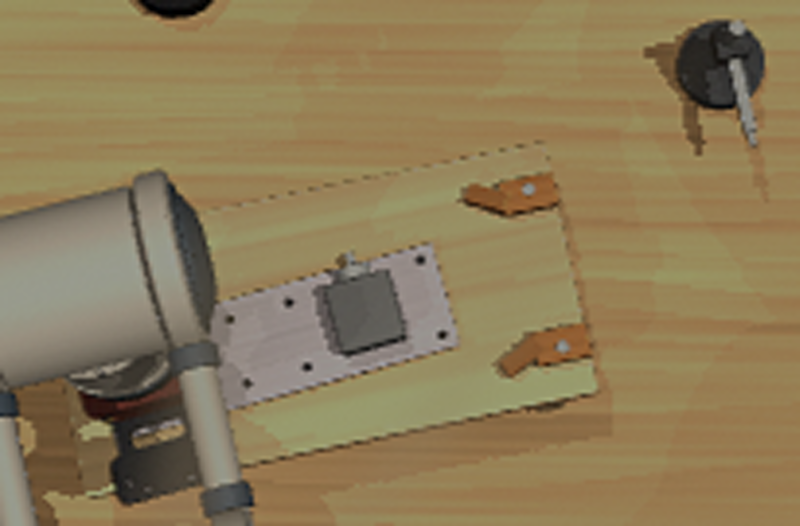

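Grasp is good: the gap reads 15.5 mm at 30 N, and the leading end is visible around px (319,240). Next I align the plate on the centre line, then enter the guides.

```bash
cat >> h.py <<'E'
YAW=12.31;E0=np.array([.5497,-.104]);a=np.deg2rad(YAW);EX=np.array([np.cos(a),np.sin(a)]);EY=np.array([-np.sin(a),np.cos(a)])
def ef(p): d=np.asarray(p)[:2]-E0; return np.round([d@EX,d@EY],4)
def xy(x,y): return E0+x*EX+y*EY
def lead(d):
    hs=cv2.cvtColor(d["frame"],cv2.COLOR_BGR2HSV)
    m=((hs[...,1]<70)&(hs[...,2]>90)).astype(np.uint8);m[:, :260]=0;m[:,385:]=0;m[:200]=0;m[270:]=0
    m=cv2.morphologyEx(cv2.morphologyEx(m,cv2.MORPH_CLOSE,np.ones((7,7))),cv2.MORPH_OPEN,np.ones((7,7)))
    c=max(cv2.findContours(m,0,2)[0],key=cv2.contourArea)[:,0]
    w=np.array([ef(ray(d,u,v,.066)) for u,v in c],np.float32)
    r=cv2.minAreaRect(w);b=cv2.boxPoints(r);b=b[np.argsort(b[:,1])]
    return b[:2].mean(0),b[:2].tolist(),r
E
python3 - <<'E'
from h import *
from bench import *
t=dict(np.load("top0.npz"))
hs=cv2.cvtColor(t["frame"],cv2.COLOR_BGR2HSV)
m=((hs[...,0]<16)&(hs[...,1]>130)&(hs[...,2]>90)).astype(np.uint8);m[:,:320]=0;m[:,362:]=0;m[:205]=0;m[270:]=0
for c in cv2.findContours(m,0,2)[0]:
    if cv2.contourArea(c)>40:
        w=np.array([ef(ray(t,u,v,.072)) for u,v in c[:,0]]);k=w[:,1]<.03;print("guide x at edge",w[k].min(0),w[k].max(0))
print(lead(t)[0],lead(dict(np.load("top1.npz"))))
def show(n):
    s=state();print(n,round(s["time"],2),ef(s["ee_pos"]),s["ee_pos"][2].round(4),s["ft_force"].round(2),s["moment"].round(2))
move_l([*xy(0,.272),.0795],speed=.02,orientation=quat(YAW));show("aligned")
d=get_image("top");print(lead(d))
E
```

```text
guide x at edge [-0.0606  0.0002] [-0.0395  0.026 ]
guide x at edge [0.0415 0.0004] [0.0625 0.0287]
[-0.00171147  0.08494717] (array([0.00091239, 0.085114  ], dtype=float32), [[-0.036447975784540176, 0.08245997875928879], [0.038272760808467865, 0.08776801824569702]], ((-0.004859220236539841, 0.166360542178154), (0.0749090313911438, 0.1629025787115097), 4.063365936279297))
aligned 5.42 [2.000e-04 2.719e-01] 0.0795 [ 0.48  0.53 -0.25] [-0.02  0.1  -0.07]
(array([0.0018    , 0.08180001], dtype=float32), [[-0.03460000082850456, 0.08180000633001328], [0.03819999471306801, 0.08180001378059387]], ((0.001799996942281723, 0.1624000072479248), (0.07279999554157257, 0.16120000183582306), 0.0))
```

```bash
python3 - <<'E'
from h import *
from bench import *
def show(n):
    s=state();print(n,round(s["time"],2),ef(s["ee_pos"]),s["ee_pos"][2].round(4),s["ft_force"].round(2),s["moment"].round(2),round(s["finger_gap"],4))
for y in (.225,.205,.18,.14,.11):
    move_l([*xy(0,y),.0795],speed=.05);show(y)
    if y==.205: hold(.1)
hold(.2)
d=get_image("top");print(lead(d));np.savez("top2.npz",**d)
E
```

```text
0.225 6.57 [-0.      0.2247] 0.0795 [-0.13 -0.96  0.13] [-0.12 -0.01 -0.03] 0.0157
0.205 7.12 [-0.      0.2043] 0.0795 [ 0.19 -1.88 -0.25] [-0.12  0.06 -0.  ] 0.0163
0.18 7.87 [-0.      0.1794] 0.0795 [ 0.42 -1.08 -0.61] [-0.12  0.   -0.02] 0.0162
0.14 8.82 [-0.      0.1396] 0.0795 [-0.33 -1.2  -0.68] [-0.13  0.07  0.  ] 0.0158
0.11 9.57 [-0.      0.1094] 0.0795 [-0.24 -1.28 -0.25] [-0.12  0.06 -0.04] 0.0157
(array([-0.02076327, -0.07781607], dtype=float32), [[0.06643789261579514, -0.0960272029042244], [-0.10796443372964859, -0.059604935348033905]], ((0.008237332105636597, 0.06104879081249237), (0.28372159600257874, 0.17816495895385742), 78.20386505126953))
```

```bash
cat >> h.py <<'E'
def lead2(d):
    hs=cv2.cvtColor(d["frame"],cv2.COLOR_BGR2HSV)
    K=np.array([pix(d,np.array([*xy(x,y),.066])) for x,y in((-.046,-.025),(.046,-.025),(.046,-.17),(-.046,-.17))],np.int32)
    roi=np.zeros((480,640),np.uint8);cv2.fillPoly(roi,[K],1)
    m=((hs[...,1]<70)&(hs[...,2]>90)).astype(np.uint8)*roi
    m=cv2.morphologyEx(m,cv2.MORPH_OPEN,np.ones((3,3)))
    c=max(cv2.findContours(m,0,2)[0],key=cv2.contourArea)[:,0]
    w=np.array([ef(ray(d,u,v,.066)) for u,v in c]);
    e=w[(w[:,1]<w[:,1].min()+.008)&(abs(w[:,0])<.03)]
    return np.polyfit(e[:,0],e[:,1],1),w[:,0].min(),w[:,0].max()
E
python3 - <<'E'
from h import *
from bench import *
def show(n):
    s=state();print(n,round(s["time"],2),ef(s["ee_pos"]),s["ee_pos"][2].round(4),s["ft_force"].round(2),s["moment"].round(2),round(s["finger_gap"],4))
print(lead2(dict(np.load("top2.npz"))))
for y,z in ((.09,.079),(.075,.079),(.062,.079)):
    move_l([*xy(0,y),z],speed=.03);show(y)
hold(.3)
d=get_image("top");s=get_image("side");print(lead2(d));np.savez("top3.npz",**d);np.savez("side3.npz",**s)
print("tip",ef([.6322,-.2231]),ef([.6331,-.2245]))
a=cv2.resize(d["frame"][180:280,300:420],None,fx=5,fy=5,interpolation=cv2.INTER_CUBIC)[:500]
b=cv2.resize(s["frame"][230:350,330:450],(500,500),interpolation=cv2.INTER_CUBIC)
cv2.imwrite("pics/c3a.png",a);cv2.imwrite("pics/c3b.png",b)
E
```

```text
(array([ 0.04671819, -0.07825247]), np.float64(-0.0348), np.float64(0.0358))
0.09 10.63 [0.0002 0.0896] 0.0795 [-0.2   0.68  5.1 ] [ 0.11  0.28 -0.05] 0.0161
0.075 11.28 [0.0002 0.0749] 0.0795 [-0.33  3.03  5.09] [ 0.29  0.3  -0.12] 0.0157
0.062 11.87 [0.0003 0.0619] 0.0795 [-0.54  2.48  5.53] [ 0.31  0.28 -0.01] 0.0159
(array([ 0.00486441, -0.12656082]), np.float64(-0.0347), np.float64(0.0361))
tip [ 0.0552 -0.134 ] [ 0.0558 -0.1355]
```

View pics/c3a.png

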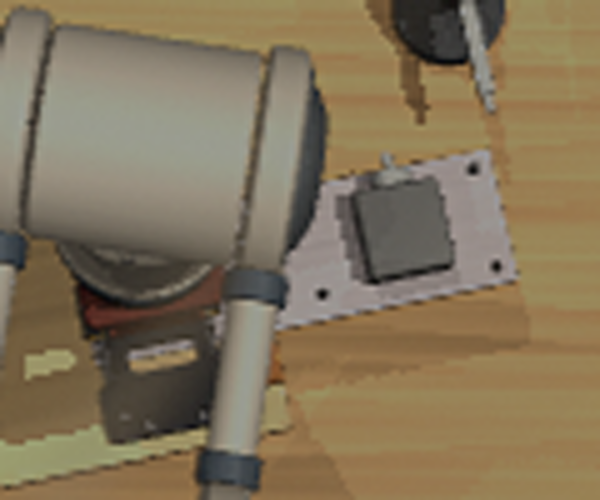

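View pics/c3b.png

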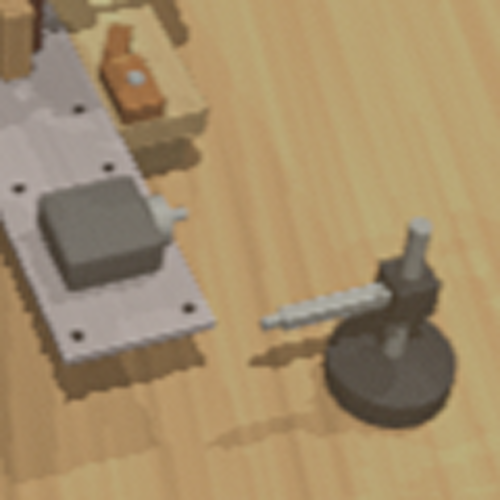

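Both views show the plate level. The leading end is at side crop (68,361)–(213,324), and the pointer tip at (263,323) is a few mm further out.

```bash
python3 - <<'E'
from h import *
from bench import *
s=dict(np.load("side3.npz"));t=dict(np.load("top3.npz"))
f=lambda x,y,h:ef(ray(s,330+(x+.5)*.24-.5,230+(y+.5)*.24-.5,h))
g=lambda x,y,h:ef(ray(t,300+(x+.5)/5-.5,180+(y+.5)/5-.5,h))
print("side",f(67,356,.066),f(213,322,.066),"tip",f(263,323,.063))
print("top",g(491,151,.066),g(518,279,.066),"tip",g(491,109,.063))
E
```

```text
side [-0.0336 -0.1291] [ 0.0335 -0.1304] tip [ 0.0554 -0.1352]
top [ 0.0334 -0.1288] [-0.0343 -0.1273] tip [ 0.0554 -0.1342]
```

The end is 5.5 to 6.2 mm short of the tip in the two views, so I advance 6 mm.

```bash
python3 - <<'E'
from h import *
from bench import *
move_l([*xy(0,.056),.079],speed=.02);hold(.4)
s=state();print(round(s["time"],2),ef(s["ee_pos"]),s["ee_pos"][2],s["ft_force"].round(2),s["finger_force"],abs(s["dq"]).max())
d=get_image("top");p=get_image("side");print(lead2(d))
W=world(d)
b=cv2.resize(p["frame"][230:350,330:450],(500,500),interpolation=cv2.INTER_CUBIC);cv2.imwrite("pics/c4.png",b)
E
```

```text
13.12 [0.0003 0.0561] 0.07950090983659533 [-0.87  2.45  5.39] 30.001504719257355 0.0017355175564979764
(array([ 0.03001486, -0.13215124]), np.float64(-0.0346), np.float64(0.035))
```

View pics/c4.png

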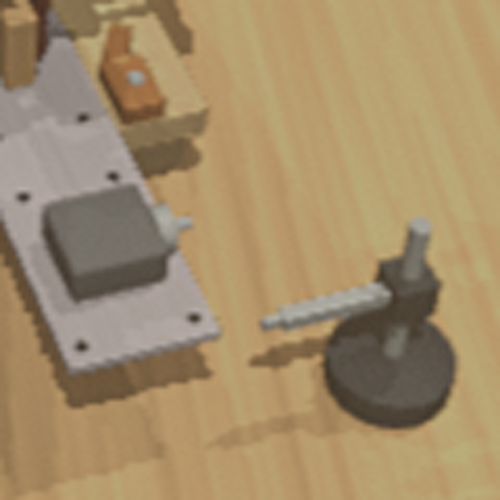

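The crop shows the leading end at (72,368)–(219,333). Extended, its line meets the pointer tip at (263,323), and the plate is level, clear of the gauge and at rest. Handing in.

```bash
python3 -c "
from bench import *
print(job_done())"
```

```text
the job is handed in; nothing more can be done
None
```

The plate was slid out between the guide strips, its leading end lined up with the pointer tip to within about 1–2 mm by camera, and the job was handed in at about 13 s with the plate still held flat and still; no verdict was returned.

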